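Trip-test the scanner's roller switch, then load and clip the slide carrier

TASK

Before loading the slide scanner, prove its carrier switch by hand: push the roller arm sideways in the feed direction until it trips, without forcing it on to its hard stop, and let it spring right back. Then swing the spring clip clear of the track, push the slide carrier along the guides until it is fully home against the end stop and holds the roller arm tripped, and swing the clip back onto the carrier's rear edge to hold it there. Keep the carrier flat on the stage and leave the other things on the bench where they are.

Things in the scene. Friction and masses are not known exactly. Their poses are not given: they have to be found in the camera images.
- scanner: Flatbed slide scanner, fixed: low white box on rubber feet. Origin at bench level under the track's centre line; own x (-190 to 138 mm) is the feed direction, pointing roughly to the robot's right; own y (-86 to 70 mm) points away from the robot; z up. Grey stage plate on top at z = 55 mm. Load area at x < 0, nest over the dark scan window at x = 0 to 118 mm.
- end_stop (a point): Middle of the end stop's face, at scanner (118, 0, 65) mm; the stop is 20 mm high. Two slippery grey plastic guide rails 5 mm high lead to it, inner faces at scanner y = +-45.5 mm from x = 0 to 118 mm, flared lead-ins from x = -50 mm to 0.
- carrier: Loose dark slide carrier with four glass slides, 116 (x) x 88 (y) x 18 mm high, 0.35 kg; origin at the centre of its underside, axes nearly as the scanner's. Starts flat in the load area, origin at scanner x = -120 to -105 mm. Fully home: origin at scanner (60, 0, 55) mm, front on the end stop, rear face at x = 2 mm. Too wide to grip; slides at 2 to 3 N when pushed at its rear face.
- roller_arm (a joint): Angle (rad) of the switch's roller arm about its upright shaft. 0 = rest, arm pointing across the track to scanner -y; grows as the roller is pushed to scanner +x (feed direction). Sprung back to 0 (0.4 N at the roller at rest, 1.2 N at 0.9 rad). Trips at 0.70 rad (40 degrees); over-travel past 1.25 rad strains it (hard stop 1.35). The carrier fully home holds it near 0.84 rad.
- switch_pivot (a point): Axis of the steel roller arm at scanner (68, 85, 75) mm, fixed, over the grey limit-switch housing on the scanner's far side. The arm's flat bar lies 72 to 76 mm above the bench.
- roller (a point): Middle of the white roller at the arm's end: 18 mm diameter, 61 to 71.5 mm above the bench, 50 mm from the arm's axis. At rest at scanner (68, 35, 66) mm, over the track.
- spring_clip (a joint): Angle (rad) of the flat steel clip about its upright pivot screw. 0 = home across the track, over the carrier's rear edge (hard stop); grows as it swings away from the nest (counter-clockwise from above); clear of the carrier's way from 1.45 rad (hard stop 1.7). Stays where left; 0.6 N at the pin moves it. Starts at 0 to 0.3, where the lip under its blade blocks the carrier's way.
- clip_pivot (a point): Pivot screw of the clip at scanner (-6, -64, 75) mm, fixed, on the robot's side of the track. At 0 rad the 40 mm blade points from here to scanner +y. The blade lies 74 to 75.5 mm above the bench, just over the carrier's top; its lip reaches down to 62 mm and bears behind the home carrier's rear face.
- clip_pin (a point): Top of the clip's black upright thumb pin (10 mm diameter, 75 to 95 mm above the bench), on the blade 33 mm from the pivot screw; pushed sideways it swings the clip. At 0 rad it is at scanner (-6, -31, 95) mm.
- bottle: Bystander: clear glass reagent bottle with a blue cap, 56 mm diameter, 106 mm high; origin at the middle of its underside.
- glass_beaker: Bystander: glass beaker, 50 mm diameter, 68 mm high; origin at the middle of its underside.
- bench_timer: Bystander: white bench timer lying flat, 58 x 66 x 18 mm; origin at the middle of its underside.
- dish: Bystander: petri dish, 62 mm diameter, 16 mm high; origin at the middle of its underside.
Things that resemble listed ones, but are neither listed nor needed, are in the scene too. There is more than one size of the carrier; the one meant has the size given above.

How it is judged:
By the outcome, as a careful person would: the job done as asked, in the order asked, and still so for the second after the job is handed in, with the robot touching nothing.
It also fails if it takes over 67 s, if anything falls off the work surface, if the arm or the gripper's body presses on something with over 40 N, if the wrist force passes 120 N, or if a joint passes its speed limit or range.

ROBOT

A 6-joint arm with a two-finger parallel gripper is mounted at the origin on a cart in front of the work surface, level with it; the furniture and walls round the work are solid. World frame = base frame: x ahead of the robot, y to its left, z up, the work surface at z = 0. Lengths are in mm, angles in rad, forces in N, time in s.
With the tool pointing down it reaches from about 275 to 1000 mm from the base axis. Payload 8.4 kg.
Tool frame: the origin (TCP) lies on the centre line of the jaws, within the pads' length; the fingertips stand 25 mm ahead of it and the grasp point (between the pads) lies 6 mm ahead of it; z points along the fingers, y is the line along which they close (so a half turn about z gives the same grasp; the last joint's range is limited). The gripper opens to 85 mm and grips with 20 to 120 N. Pads are 22 mm wide; open, the fingers measure 114 mm over their backs; the gripper's body (76 mm by 85 mm) begins 54 mm behind the grasp point. The pads swing forward as they close: fully open they stand 13 mm farther back than shut.
Start: joints at [-1.211, 0.353, 1.633, -0, 1.155, -0.002], TCP at [221.223, -584.541, 256.281] pointing down, gripper open.
Joint ranges: [-2.63, 2.63], [-0.92, 2.1], [0.06, 2.66], [-1.3, 4.44], [0, 2.69], [-3.02, 3.02]. Speed limits (rad/s): [2.22, 2.22, 2.79, 3.14, 3.14, 3.14].

INTERFACE

Orientations are given as [roll, pitch, yaw] about the fixed x, y, z axes, in that order (R = Rz(yaw) Ry(pitch) Rx(roll)).
In Python, from rig import r gives the robot as it stands.
- The arm moves only by the shell command python3 -m jog 'ROWS' [FORCE]. ROWS is JSON, a list of rows, each a list of 3 entries, a list of its own where there are three numbers: the turn, a rotation vector about the tool's x, y, z in rad, then the shift along the tool's x, y, z in m, then the opening, from -1 (shut) to 1 (fully open). In form: [[[rx, ry, rz], [x, y, z], gripper], ...]. A call has 1 to 12 rows; each row shifts and turns the commanded pose from where the row before left it, along the tool's axes as they then stand; what a row does not reach is not made up. A row lasts 1/10 s, in which the tool goes at most 50 mm and 8.59 degrees, less where a joint would pass 70% of its speed; a pose out of reach is approached as far as the arm can. A call with a gripper value outside its range is refused whole. The fingers move at their own pace and stop on an object; FORCE is the grip in N (left out, the last holds). Time passes only in rows, so rows that do not move let the fingers close. It gives the time, the measured TCP pose, the force, the opening and the grip force at its end, in the units of the state.
- r.sense(): the state, without advancing time (a new reading comes with each control period).
- r.grab_frame(name): name is "side" or "top" or "wrist"; returns the picture (384x512x3 uint8, red, green, blue); there is no depth.
- r.camera_params(name): a dict with "fx", "fy", "cx", "cy" (pixels), "rvec" (rotation vector, rad) and "tvec" (3), from world to camera coordinates, as OpenCV has them; the wrist camera has in their place "hand_eye" (4x4, takes a point from camera to tool coordinates, whose origin is the TCP and whose axes are the flange's). Camera axes: x right, y down, z forward; pixel columns grow to the right and rows downward; lengths in mm; the calibration is good to about 2 mm. The wrist camera is an equidistant fisheye: a pixel r from the principal point sees the ray r / f radians off the axis. A picture is of the moment at which its call begins: read the wrist's pose just before it. camera_params takes no time and is no camera call.
- r.sign_off(): hands the job in; it is judged then, once.
The state is a dict: "clock": time; "qpos": joint angles; "qvel": joint speeds; "joint_efforts": joint torques, N m; "eef_pos": TCP position; "tcp_rot": TCP orientation; "contact_force": force on the tool from outside, world axes, zero at the start; "wrist_torque": the same for the moment, N m; "opening": opening from 0.0 (shut) to 1.0 (fully open); "grasp_force": force on a finger pad.
Only numpy, scipy, OpenCV 4.12 (cv2) and the standard library are available. Lean on these libraries where they do the work, as an engineer would, in place of code of your own. Each camera call takes 0.05 s, during which the arm holds its last target. There are 200 camera calls.

## Working session

There is one attempt and no reset: what is moved stays moved. The work goes in short steps, Python scripts to look and compute and a shell command to move; the robot and the scene stay as the last step left them, time stands still between calls to the robot, and variables do not carry over. Pictures are saved under pics/ and viewed, at most 13 in all, crops included, and the job is handed in when it is done.

```bash
ls; mkdir -p pics
python3 - <<'E'
from rig import r
import cv2,json
s=r.sense();print(s)
for n in("top","side"):
    p=r.camera_params(n);print(n,p)
    cv2.imwrite(f"pics/{n}0.png",cv2.cvtColor(r.grab_frame(n),cv2.COLOR_RGB2BGR))
print(r.camera_params("wrist"))
E
```

```text
pics
{'clock': 0.0, 'qpos': array([-1.21139219e+00,  3.53629847e-01,  1.63416174e+00,  5.37110208e-06,
        1.15518231e+00, -2.42179662e-03]), 'qvel': array([ 0.00067874, -0.00060078,  0.00157988,  0.0016797 , -0.0012016 ,
       -0.00023113]), 'joint_efforts': array([-1.13382572e-03, -6.05248690e+01, -3.42065763e+01, -1.96760498e-04,
        9.27662681e-03,  7.46034999e-06]), 'eef_pos': array([ 221.06921364, -584.11470183,  255.56126831]), 'tcp_rot': array([-3.14021142e+00, -8.25593770e-06,  3.61823756e-01]), 'contact_force': array([ 0.37127745,  0.06101621, -0.09028016]), 'wrist_torque': array([-0.02792323, -0.05584945,  0.0530609 ]), 'grasp_force': 0.0, 'opening': 1.004072456728265}
top {'fx': 377.71484755967356, 'fy': 377.71484755967356, 'cx': 253.8425062686845, 'cy': 187.64619787076577, 'rvec': array([ 2.31818486, -1.85780634,  0.20549972]), 'tvec': array([106.06973764, 616.90680892, 823.575975  ])}
side {'fx': 451.94450426915427, 'fy': 451.94450426915427, 'cx': 256.02138964651954, 'cy': 195.20897356101304, 'rvec': array([ 0.64664983, -2.64245034,  1.1448559 ]), 'tvec': array([ 593.98104607,   92.86079609, 1235.73287225])}
{'fx': 297.3186396354542, 'fy': 297.3186396354542, 'cx': 256.88641044064906, 'cy': 192.3939161574698, 'hand_eye': array([[ 3.88880661e-04, -9.64010889e-01, -2.65862474e-01,
         6.69640768e+01],
       [ 9.99999890e-01,  4.44594485e-04, -1.49375371e-04,
         7.19855466e-01],
       [ 2.62200474e-04, -2.65862387e-01,  9.64010956e-01,
        -1.17515632e+02],
       [ 0.00000000e+00,  0.00000000e+00,  0.00000000e+00,
         1.00000000e+00]])}
```

View pics/top0.png

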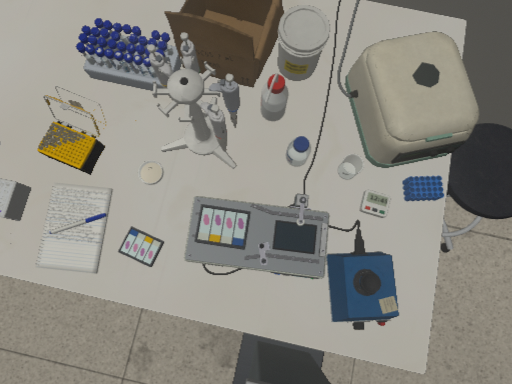

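View pics/side0.png

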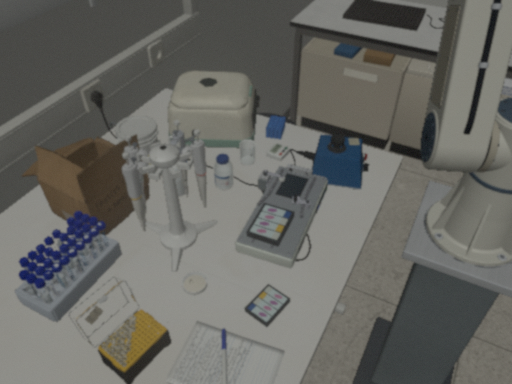

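The top view shows the scanner at about (258,237), with the carrier in its load area at (222,227). The switch arm is at (302,207), the clip at (264,252) and the end stop at about (325,240). Carrier candidates are the one on the scanner stage at (222,227) and a smaller one on the bench at (141,246). The first fits, since it is in the load area and larger. I'll confirm this in a crop.

```bash
cat > h.py <<'E'
import numpy as np, cv2
from scipy.spatial.transform import Rotation as Ro
from rig import r
def ray(n,uv,pose=None):
    p=r.camera_params(n); uv=np.atleast_2d(uv).astype(float)
    d=np.c_[(uv[:,0]-p['cx'])/p['fx'],(uv[:,1]-p['cy'])/p['fy']]
    if n=='wrist':
        th=np.linalg.norm(d,axis=1,keepdims=True); d=np.c_[d/np.maximum(th,1e-9)*np.sin(th),np.cos(th)]
        R=Ro.from_euler('xyz',pose[1]).as_matrix(); H=p['hand_eye']
        return R@H[:3,3]+pose[0], d@H[:3,:3].T@R.T
    R=cv2.Rodrigues(p['rvec'])[0]
    return -R.T@p['tvec'], np.c_[d,np.ones(len(d))]@R
def plane(n,uv,z,pose=None):
    o,d=ray(n,uv,pose); return o+d*((z-o[2])/d[:,2])[:,None]
def proj(n,X,pose=None):
    p=r.camera_params(n); X=np.atleast_2d(X).astype(float)
    if n=='wrist':
        R=Ro.from_euler('xyz',pose[1]).as_matrix(); H=p['hand_eye']
        c=((X-pose[0])@R-H[:3,3])@H[:3,:3]
        rr=np.linalg.norm(c[:,:2],axis=1,keepdims=True); th=np.arctan2(rr,c[:,2:])
        return c[:,:2]/np.maximum(rr,1e-9)*th*p['fx']+[p['cx'],p['cy']]
    K=np.array([[p['fx'],0,p['cx']],[0,p['fy'],p['cy']],[0,0,1]])
    return cv2.projectPoints(X,p['rvec'],p['tvec'],K,None)[0][:,0]
def shot(n,f):
    s=r.sense(); im=cv2.cvtColor(r.grab_frame(n),cv2.COLOR_RGB2BGR); cv2.imwrite(f'pics/{f}.png',im)
    np.save(f'pics/{f}.npy',np.r_[s['eef_pos'],s['tcp_rot']]); return im
def load(f):
    p=np.load(f'pics/{f}.npy'); return cv2.imread(f'pics/{f}.png'),(p[:3],p[3:])
E
python3 - <<'E'
from h import *
im=cv2.imread('pics/top0.png')[180:290,175:345]
cv2.imwrite('pics/top0c.png',cv2.resize(im,None,fx=4.7,fy=4.7,interpolation=cv2.INTER_CUBIC))
print(plane('top',[[196,198],[329,207],[326,276],[187,264]],55).round(), plane('top',[[302,220],[264,243]],75).round())
b=plane('top',[[121,243],[132,228],[163,245],[153,265]],15);print(np.linalg.norm(np.diff(b,axis=0),axis=1))
b=plane('top',[[203,205],[249,212],[244,248],[196,243]],73);print(np.linalg.norm(np.diff(b,axis=0),axis=1))
E
```

```text
[[527. 367.  55.]
 [574.  55.  55.]
 [417.  34.  55.]
 [374. 349.  55.]] [[527. 113.  75.]
 [457. 187.  75.]]
[43.4418014  87.58076624 51.86218241]
[107.60394816  82.77025882 109.21465942]
```

View pics/top0c.png

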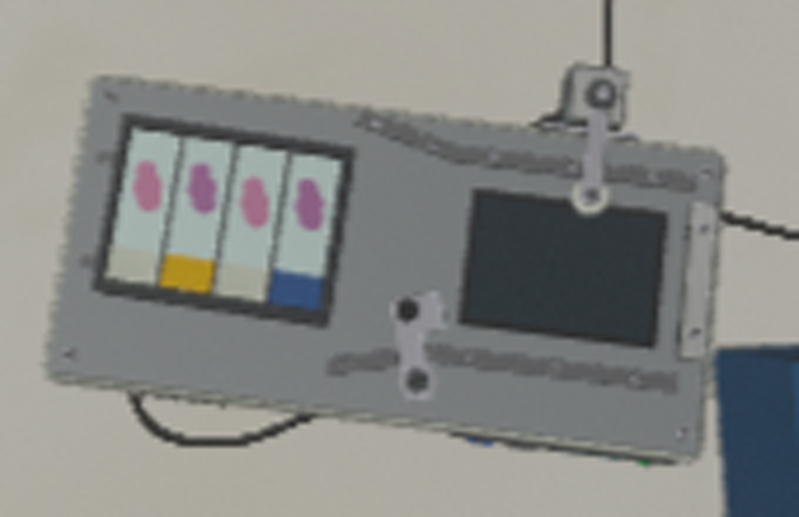

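The crop confirms the carrier on the stage at crop (225,220). It has four slides and measures about 109 x 83 mm by coarse pixel picks, so it is the 116 x 88 one; the bench one is about 88 x 50. It also shows the clip pivot at (417,380), the pin at (408,310), the switch pivot at (600,95) and the roller at (590,197).

Run:
```python
from h import *
f=lambda u:np.array(u)/4.7+[175,180]
cp=plane('top',f([417,380]),76)[0];sp=plane('top',f([600,95]),78)[0];ro=plane('top',f([590,197]),72)[0];pin=plane('top',f([408,309]),95)[0]
es=plane('top',f([[695,203],[682,357]]),75)
print(cp,sp,np.linalg.norm(sp-cp),np.hypot(74,149))
a=np.arctan2(*(sp-cp)[1::-1])-np.arctan2(149,74);R=np.array([[np.cos(a),-np.sin(a)],[np.sin(a),np.cos(a)]])
o=cp[:2]-R@[-6,-64];print('yaw',a,'o',o)
for n,X in dict(ro=ro,pin=pin,es0=es[0],es1=es[1]).items():print(n,(R.T@(X[:2]-o)).round(1))
print('look',o+R@[90,0], 'tool yaw',a+np.pi)
# tool-axes delta from now, turning z by dy first
s=r.sense();y=s['tcp_rot'][2];print((o+R@[90,0]-s['eef_pos'][:2]))
```

```text
[418.29554557 179.56903269  76.        ] [572.06196263 121.02378822  78.        ] 164.54682210621272 166.3640586184408
yaw -1.4736316043833262 o [482.57574315 179.80609535]
ro [67.8 33.6]
pin [-14.5 -32.5]
es0 [118.5  36.5]
es1 [118.4 -37.9]
look [491.3068147   90.23060546] tool yaw 1.667961049206467
[270.2206496  674.39499061]
```

```bash
python3 -m jog '[[[0,0,0],[0,0,-0.04],-1],[[0,0,0],[0,0,-0.02],-1],[[0,0,0],[0.032,-0.035,0],-1],[[0,0,0],[0.032,-0.035,0],-1],[[0,0,0],[0.032,-0.035,0],-1],[[0,0,0],[0.032,-0.035,0],-1],[[0,0,0],[0.032,-0.035,0],-1],[[0,0,0],[0.032,-0.035,0],-1],[[0,0,0],[0.032,-0.035,0],-1],[[0,0,0],[0.032,-0.035,0],-1],[[0,0,0],[0.032,-0.035,0],-1],[[0,0,0],[0.032,-0.035,0],-1]]'
python3 -m jog '[[[0,0,0],[0.034,-0.037,0],-1],[[0,0,0],[0.034,-0.037,0],-1],[[0,0,0],[0.034,-0.037,0],-1],[[0,0,0],[0.034,-0.037,0],-1],[[0,0,-0.145],[0,0,0.02],-1],[[0,0,-0.145],[0,0,0.02],-1],[[0,0,-0.145],[0,0,0.02],-1],[[0,0,-0.145],[0,0,0.02],-1],[[0,0,-0.145],[0,0,0],-1],[[0,0,-0.145],[0,0,0],-1],[[0,0,-0.145],[0,0,0],-1],[[0,0,-0.145],[0,0,0],-1]]'
```

```text
clock: 1.3
eef_pos: [396.7, -142.1, 316.3]
tcp_rot: [3.141, -0.0, 0.361]
contact_force: [0.2, -0.8, 0.6]
opening: 0.002
grasp_force: 0.0
clock: 2.5
eef_pos: [470.8, 41.7, 235.9]
tcp_rot: [-3.141, 0.0, 1.528]
contact_force: [-0.3, 0.7, 0.5]
opening: -0.003
grasp_force: 0.0
```

```bash
python3 -m jog '[[[0,0,-0.14],[0.024,0.009,0],-1],[[0,0,0],[0.024,0.009,0],-1],[[0,0,0],[0,0,0],-1],[[0,0,0],[0,0,0],-1]]'
python3 - <<'E'
from h import *
im=shot('wrist','w1');cv2.imwrite('pics/w1v.png',cv2.resize(im,(800,600),interpolation=cv2.INTER_CUBIC));print(r.sense()['eef_pos'],r.sense()['tcp_rot'],r.sense()['qpos'])
a=-1.4736;R=np.array([[np.cos(a),-np.sin(a)],[np.sin(a),np.cos(a)]]);o=[482.6,179.8];p=load('w1')[1]
for q in [(-6,-64,76),(68,85,78),(68,35,72),(118,44,75),(118,-44,75),(0,45.5,60),(0,-45.5,60)]:print(q,(proj('wrist',np.r_[o+R@q[:2],q[2]],p)*1.5625).round())
E
```

```text
clock: 2.9
eef_pos: [487.6, 90.1, 235.9]
tcp_rot: [-3.141, 0.0, 1.663]
contact_force: [-0.7, -0.3, 0.3]
opening: -0.004
grasp_force: 0.0
[487.55292087  89.69774798 235.96207145] [-3.14066819e+00  3.39583704e-04  1.66217040e+00] [ 1.79079984e-01  1.74622654e-01  1.92476144e+00 -2.97802260e-04
  1.04315924e+00  8.78561290e-02]
(-6, -64, 76) [[300. 130.]]
(68, 85, 78) [[545. 251.]]
(68, 35, 72) [[464. 249.]]
(118, 44, 75) [[477. 327.]]
(118, -44, 75) [[339. 328.]]
(0, 45.5, 60) [[480. 140.]]
(0, -45.5, 60) [[334. 140.]]
```

View pics/w1v.png

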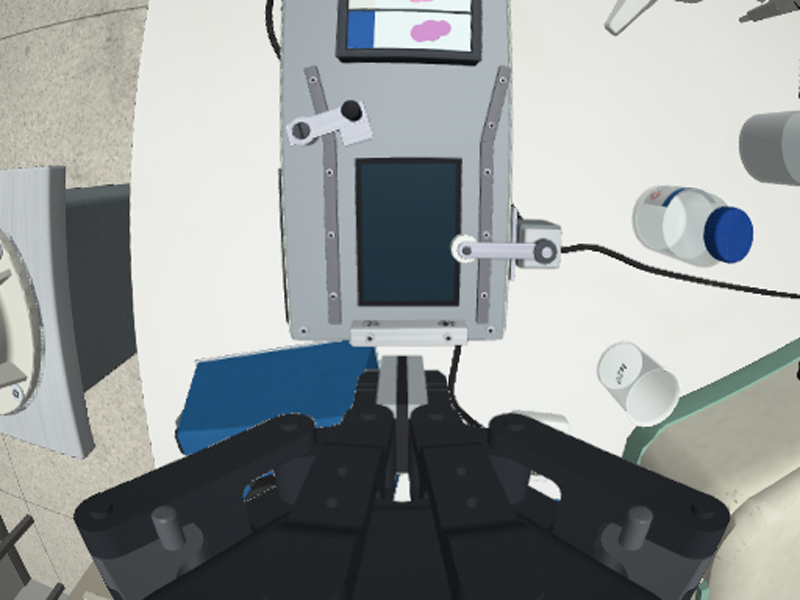

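The wrist view confirms the frame. The clip pivot at (300,131), switch pivot at (545,250) and roller at (464,249) all lie within about 1 mm of prediction. The pin is at (351,111).

```bash
cat >> h.py <<'E'
A=-1.4736;RS=np.array([[np.cos(A),-np.sin(A)],[np.sin(A),np.cos(A)]]);O=np.array([482.6,179.8])
def S(X): return (np.atleast_2d(X)[:,:2]-O)@RS
def W(x,y): return O+RS@[x,y]
def go(x,y,z):  # tool-axis shift (m) from the sensed pose to scanner x,y and height z
    s=r.sense(); d=np.r_[W(x,y),z]-s['eef_pos']
    print('at',S(s['eef_pos'])[0].round(1),'shift',(Ro.from_euler('xyz',s['tcp_rot']).inv().apply(d)/1000).round(4),'dyaw to A+pi',(A+np.pi-s['tcp_rot'][2]).round(3))
E
python3 - <<'E'
from h import *
p=load('w1')[1];k=1/1.5625
print('pin',S(plane('wrist',np.array([351,110])*k,95,p)),'clip',S(plane('wrist',np.array([300,131])*k,76,p)),'sw',S(plane('wrist',np.array([545,250])*k,78,p)),'ro',S(plane('wrist',np.array([464,249])*k,72,p)))
print('carr front',S(plane('wrist',np.array([[337,60],[480,63]])*k,55,p)))
f=lambda u:np.array(u)/4.7+[175,180]
c=S(plane('top',f([(128,113),(355,150),(328,327),(93,292)]),73));print(c.round(1),c.mean(0))
go(30,45,150)
E
```

```text
pin [[-14.01838247 -31.04088246]] clip [[ -5.3556917  -63.89450387]] sw [[67.14716979 85.00850435]] ro [[68.08425269 34.72313284]]
carr front [[-53.77353422 -44.31796255]
 [-51.74195169  46.97201183]]
[[-162.1   46.9]
 [ -48.9   42.3]
 [ -51.2  -44.3]
 [-165.7  -41.6]] [-106.97471366    0.82299238]
at [90.2 -3.8] shift [0.0605 0.0485 0.0859] dyaw to A+pi 0.006
```

```bash
python3 -m jog '[[[0,0,0],[0.03,0.024,0],-1],[[0,0,0],[0.03,0.024,0],-1],[[0,0,0],[0,0,0.04],-1],[[0,0,0],[0,0,0.046],-1],[[0,0,0],[0,0,0.03],-1],[[0,0,0],[0,0,0.03],-1],[[0,0,0],[0,0,0],-1],[[0,0,0],[0,0,0],-1]]'
python3 - <<'E'
from h import *
go(80,45,89)
E
```

```text
clock: 3.75
eef_pos: [530.1, 153.4, 90.6]
tcp_rot: [-3.14, 0.0, 1.661]
contact_force: [-0.5, 0.5, 0.7]
opening: 0.002
grasp_force: 0.0
at [30.9 44.7] shift [-0.0491  0.0006  0.0016] dyaw to A+pi 0.007
```

```bash
python3 -m jog '[[[0,0,0],[-0.006,0,0.001],-1],[[0,0,0],[-0.006,0,0],-1],[[0,0,0],[-0.006,0,0],-1],[[0,0,0],[-0.006,0,0],-1],[[0,0,0],[-0.006,0,0],-1],[[0,0,0],[-0.006,0,0],-1],[[0,0,0],[-0.005,0,0],-1],[[0,0,0],[-0.005,0,0],-1],[[0,0,0],[-0.004,0,0],-1],[[0,0,0],[-0.002,0,0],-1],[[0,0,0],[0,0,0],-1],[[0,0,0],[0,0,0],-1]]'
python3 - <<'E'
from h import *
im=shot('wrist','w2');go(87,45,89);p=load('w2')[1]
q=proj('wrist',np.r_[W(68,85),77],p)[0];print(q)
x,y=q.astype(int);y0=max(0,y-90);x0=max(0,x-150);c=im[y0:y0+150,x0:x0+200];print(x0,y0,c.shape)
cv2.imwrite('pics/w2v.png',cv2.resize(c,None,fx=4,fy=4,interpolation=cv2.INTER_CUBIC))
E
```

```text
clock: 4.95
eef_pos: [534.8, 102.2, 89.2]
tcp_rot: [-3.141, 0.0, 1.662]
contact_force: [-1.5, 1.3, 0.0]
opening: -0.0
grasp_force: 0.8
at [82.2 44.4] shift [-0.0048  0.0006  0.0002] dyaw to A+pi 0.006
[341.09288216 224.95941522]
191 134 (150, 200, 3)
```

View pics/w2v.png

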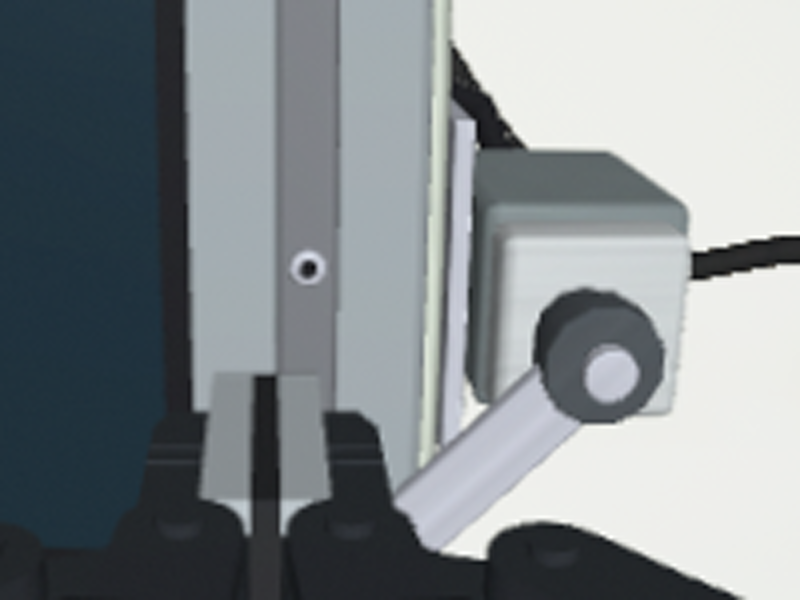

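The roller arm is swung over: the bar runs from the pivot at about (600,365) to about (416,522) in the crop, down and left behind the fingers.

Run:
```python
from h import *
p=load('w2')[1]
g=lambda u:S(plane('wrist',np.array(u)/4+[191,134],76,p))
for a,b in [((538,368),(395,497)),((583,428),(437,548))]:
    X=g([a,b]);d=X[1]-X[0];print(X.round(1),'theta',np.arctan2(d[0],-d[1]))
```

```text
[[68.7 77.5]
 [85.8 60.6]] theta 0.7914964154803869
[[76.9 83.9]
 [93.4 66.3]] theta 0.7526731296469307
```

Measured angle is 0.77 rad, against 0.75 predicted. I'll add 4 mm for margin (about 0.88), then retract.

```bash
python3 -m jog '[[[0,0,0],[-0.002,0,0],-1],[[0,0,0],[-0.002,0,0],-1],[[0,0,0],[0,0,0],-1],[[0,0,0],[0,0,0],-1],[[0,0,0],[0.01,0,0],-1],[[0,0,0],[0.01,0,0],-1],[[0,0,0],[0.01,0,0],-1],[[0,0,0],[0.01,0,0],-1],[[0,0,0],[0.015,0,0],-1],[[0,0,0],[0,0,-0.03],-1],[[0,0,0],[0,0,-0.03],-1],[[0,0,0],[0,0,0],-1]]'
python3 - <<'E'
from h import *
im=shot('wrist','w3');p=load('w3')[1];s=r.sense()
go(-14,-31,150); print(s['tcp_rot'],s['qpos'][5],proj('wrist',[np.r_[W(68,35),72],np.r_[W(68,85),77]],p))
E
```

```text
clock: 6.2
eef_pos: [532.7, 154.8, 152.9]
tcp_rot: [3.135, -0.001, 1.663]
contact_force: [0.7, -0.4, 0.7]
opening: -0.003
grasp_force: 0.0
at [30.1 46.5] shift [ 0.0436 -0.0777  0.0009] dyaw to A+pi 0.006
[ 3.13743181e+00 -7.68949381e-04  1.66247699e+00] 0.18819427965593186 [[239.93941035 257.09334699]
 [307.26191244 259.17953902]]
```

```bash
python3 -m jog '[[[0,0,0],[0.022,-0.039,0],-0.55],[[0,0,0],[0.022,-0.039,0],-0.55],[[0,0,0.132],[0,0,0],-0.55],[[0,0,0.132],[0,0,0],-0.55],[[0,0,0.132],[0,0,0],-0.55],[[0,0,0.132],[0,0,0],-0.55],[[0,0,0.132],[0,0,0],-0.55],[[0,0,0.132],[0,0,0],-0.55],[[0,0,0.132],[0,0,0],-0.55],[[0,0,0.132],[0,0,0],-0.55],[[0,0,0.132],[0,0,0],-0.55],[[0,0,0.132],[0,0,0],-0.55]]'
python3 -m jog '[[[0,0,0],[0,0,0],-0.55],[[0,0,0],[0,0,0],-0.55]]'
python3 - <<'E'
from h import *
im=shot('wrist','w4');go(-14,-31,102);s=r.sense();print(s['tcp_rot'],s['qpos'][5],s['opening'])
p=load('w4')[1];print(proj('wrist',[np.r_[W(-14,-31),95],np.r_[W(-6,-64),76],np.r_[W(68,35),72],np.r_[W(68,85),77]],p)*1.5625)
cv2.imwrite('pics/w4v.png',cv2.resize(im,(800,600),interpolation=cv2.INTER_CUBIC))
E
```

```text
clock: 7.45
eef_pos: [448.1, 190.0, 148.3]
tcp_rot: [3.142, 0.001, 0.336]
contact_force: [1.2, 0.2, 0.4]
opening: 0.223
grasp_force: 0.0
clock: 7.65
eef_pos: [448.3, 189.9, 148.7]
tcp_rot: [3.142, 0.001, 0.346]
contact_force: [-0.8, -0.1, -0.6]
opening: 0.225
grasp_force: 0.0
at [-13.4 -33. ] shift [ 0.0021 -0.0001  0.0468] dyaw to A+pi 1.322
[3.14156482e+00 7.72906219e-04 3.45509530e-01] 1.6227290263515997 0.22580526829806247
[[399.42368651 343.54981735]
 [398.87934312 397.89388584]
 [612.5716163  230.76993139]
 [645.4942717  125.93747313]]
```

View pics/w4v.png

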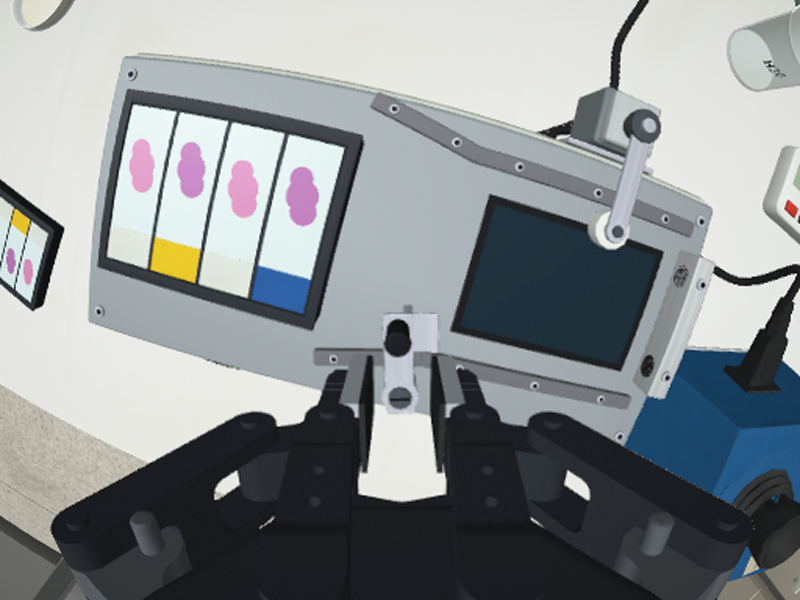

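The roller is back at rest at (610,231), against (612,231) predicted, and the pin at (399,343) is centred between the open pads. I'll lower and swing the clip out.

```bash
python3 -m jog '[[[0,0,0],[0.002,0,0.02],-0.55],[[0,0,0],[0,0,0.018],-0.55],[[0,0,0],[0,0,0.009],-0.55],[[0,0,0],[0,0,0],-0.55],[[0,0,-0.13],[-0.0003,-0.0043,0],-0.55],[[0,0,-0.13],[-0.0003,-0.0043,0],-0.55],[[0,0,-0.13],[-0.0003,-0.0043,0],-0.55],[[0,0,0],[0,0,0],-0.55]]'
python3 - <<'E'
from h import *
s=r.sense();P=S(s['eef_pos'])[0];d=P-[-6,-64];print(P,'rad',np.hypot(*d),'th',np.arctan2(-d[0],d[1]),'tool',s['tcp_rot'][2]-A-np.pi/2,s['contact_force'],s['eef_pos'][2])
E
```

```text
clock: 8.5
eef_pos: [444.1, 201.9, 102.9]
tcp_rot: [3.141, -0.001, 0.735]
contact_force: [0.3, -0.1, -0.2]
opening: 0.226
grasp_force: 0.0
[-25.70057116 -36.14903661] rad 34.11434692416553 th 0.6156464356516842 tool 0.6376901209738426 [ 0.31512791 -0.09575812 -0.15515686] 102.9308739916398
```

```bash
python3 -m jog '[[[0,0,-0.13],[-0.0004,-0.0044,0],-0.55],[[0,0,-0.13],[-0.0004,-0.0044,0],-0.55],[[0,0,-0.13],[-0.0004,-0.0044,0],-0.55],[[0,0,-0.13],[-0.0004,-0.0044,0],-0.55],[[0,0,-0.13],[-0.0004,-0.0044,0],-0.55],[[0,0,-0.13],[-0.0004,-0.0044,0],-0.55],[[0,0,-0.13],[-0.0004,-0.0044,0],-0.55],[[0,0,-0.13],[-0.0004,-0.0044,0],-0.55],[[0,0,0],[0,0,0],-0.55]]'
python3 - <<'E'
from h import *
s=r.sense();P=S(s['eef_pos'])[0];d=P-[-6,-64];print(P,'rad',np.hypot(*d),'th',np.arctan2(-d[0],d[1]),'tool',s['tcp_rot'][2]-A-np.pi/2,s['contact_force'],s['eef_pos'][2])
im=shot('wrist','w5');p=load('w5')[1];print(proj('wrist',np.r_[W(-39,-63),95],p))
cv2.imwrite('pics/w5v.png',cv2.resize(im,(800,600)))
E
```

```text
clock: 9.4
eef_pos: [411.6, 211.2, 102.7]
tcp_rot: [3.141, -0.0, 1.771]
contact_force: [0.4, -0.4, -0.3]
opening: 0.225
grasp_force: 0.0
[-38.16440343 -67.60081433] rad 32.365331945814354 th 1.6822824176889661 tool 1.6735879250555126 [ 0.3536475  -0.42158328 -0.26446986] 102.74918189239142
[[267.07571658 256.89262256]]
```

View pics/w5v.png

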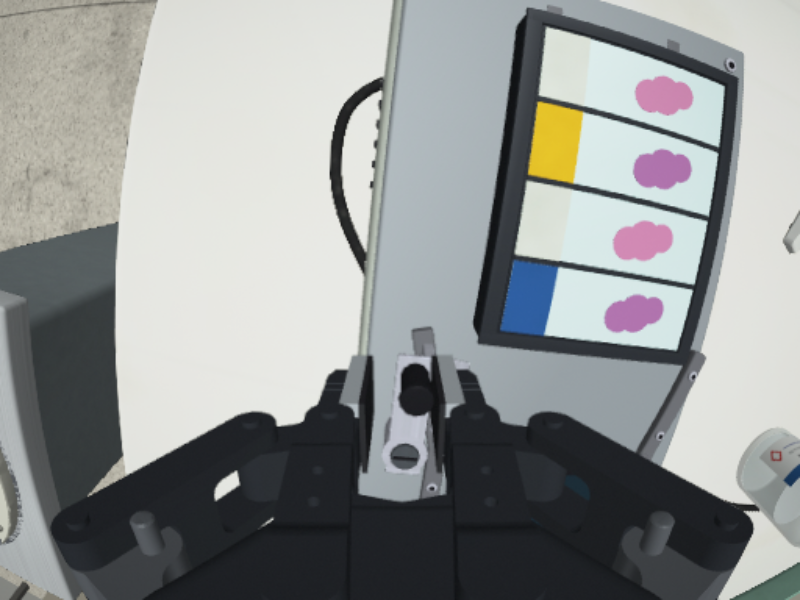

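The pin top at (416,398) sits against the right pad, with the blade pointing along the track.

Run:
```python
from h import *
p=load('w5')[1]
P=S(plane('wrist',np.array([[416,400],[404,456]])/1.5625,[95,77],p))if 0 else [S(plane('wrist',np.array(u)/1.5625,z,p))[0] for u,z in(((416,400),95),((404,456),77))]
d=P[0]-[-6,-64];print(P,np.hypot(*d),np.arctan2(-d[0],d[1]))
# carrier rear edge from here
print(S(plane('wrist',np.array([[529,9],[742,55],[480,335],[690,355]])/1.5625,73,p)))
```

```text
[array([-39.4385799 , -63.44910771]), array([ -6.22007648, -63.47757802])] 33.44311750172022 1.5543230656033644
[[-166.05858121  -39.2712127 ]
 [-174.64135247   49.52694405]
 [ -54.64766095  -42.61423502]
 [ -53.49383526   45.52625781]]
```

```bash
python3 -m jog '[[[0,0,0],[0,0,-0.03],-0.3],[[0,0,0],[0,0,-0.03],-0.04],[[0,0,0.103],[0,0,0],-0.04],[[0,0,0],[0,0,0],-0.04],[[0,0,0],[0,0,0],-0.04]]'
python3 - <<'E'
from h import *
for z,uvs in((0,[(205,148),(235,165)]),(200,[(215,112),(238,110)]),(300,[(185,88),(215,115)])):print(z,S(plane('top',uvs,z)).round())
go(-197,0,162)
E
```

```text
clock: 9.95
eef_pos: [411.6, 211.1, 162.1]
tcp_rot: [-3.141, 0.0, 1.668]
contact_force: [0.1, -0.2, 0.1]
opening: 0.481
grasp_force: 0.0
0 [[-188.  205.]
 [-105.  169.]]
200 [[-145.  223.]
 [ -99.  233.]]
300 [[-191.  220.]
 [-129.  175.]]
at [-38.  -67.7] shift [1.59e-01 6.77e-02 1.00e-04] dyaw to A+pi -0.0
```

```bash
python3 -m jog '[[[0,0,0],[0.04,0.017,0],-0.04],[[0,0,0],[0.04,0.017,0],-0.04],[[0,0,0],[0.04,0.017,0],-0.04],[[0,0,0],[0.039,0.017,0],-0.04],[[0,0,0],[0,0,0.03],-0.04],[[0,0,0],[0,0,0.03],-0.04],[[0,0,0],[0,0,0.02],-0.04],[[0,0,0],[0,0,0],-0.04],[[0,0,0],[0,0,0],-0.04]]'
python3 - <<'E'
from h import *
go(-9,0,82);print(r.sense()['contact_force'])
E
```

```text
clock: 10.85
eef_pos: [463.5, 375.8, 81.8]
tcp_rot: [-3.14, 0.001, 1.669]
contact_force: [0.0, 0.6, -0.1]
opening: 0.478
grasp_force: 0.0
at [-197.    0.] shift [-0.188  -0.0002 -0.    ] dyaw to A+pi -0.001
[ 0.026195    0.62335686 -0.08363552]
```

```bash
python3 -m jog '[[[0,0,0],[-0.01,0,0],-0.04],[[0,0,0],[-0.01,0,0],-0.04],[[0,0,0],[-0.01,0,0],-0.04],[[0,0,0],[-0.01,0,0],-0.04],[[0,0,0],[-0.01,0,0],-0.04],[[0,0,0],[-0.01,0,0],-0.04],[[0,0,0],[-0.01,0,0],-0.04],[[0,0,0],[-0.01,0,0],-0.04],[[0,0,0],[-0.01,0,0],-0.04],[[0,0,0],[-0.01,0,0],-0.04],[[0,0,0],[-0.01,0,0],-0.04],[[0,0,0],[-0.01,0,0],-0.04]]'
python3 -m jog '[[[0,0,0],[-0.01,0,0],-0.04],[[0,0,0],[-0.01,0,0],-0.04],[[0,0,0],[-0.01,0,0],-0.04],[[0,0,0],[-0.008,0,0],-0.04],[[0,0,0],[-0.008,0,0],-0.04],[[0,0,0],[-0.004,0,0],-0.04]]'
python3 - <<'E'
from h import *
go(-9,0,82);im=shot('wrist','w6');cv2.imwrite('pics/w6v.png',cv2.resize(im,(800,600)))
E
```

```text
clock: 12.05
eef_pos: [475.4, 255.8, 82.2]
tcp_rot: [-3.141, 0.0, 1.669]
contact_force: [-1.0, 1.6, 0.9]
opening: 0.483
grasp_force: 1.1
clock: 12.65
eef_pos: [480.4, 206.1, 82.2]
tcp_rot: [-3.141, 0.0, 1.668]
contact_force: [-2.4, 2.2, 0.1]
opening: 0.481
grasp_force: 1.3
at [-26.4   0.4] shift [-0.0174 -0.0004  0.0002] dyaw to A+pi -0.001
```

View pics/w6v.png

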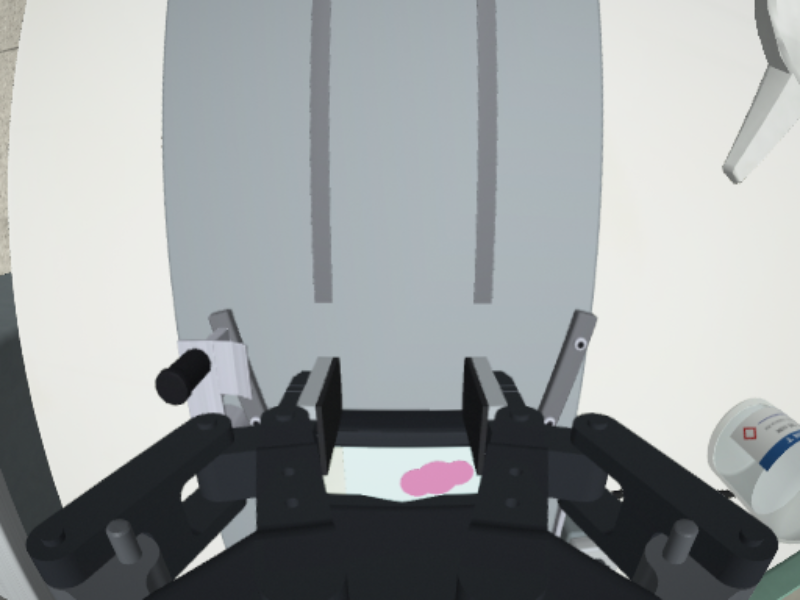

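The carrier lies square against both fingers with its rear edge at row 410. The clip at (205,380) is clear.

```bash
python3 -m jog '[[[0,0,0],[-0.003,0,0],-0.04],[[0,0,0],[-0.003,0,0],-0.04],[[0,0,0],[-0.003,0,0],-0.04],[[0,0,0],[-0.002,0,0],-0.04],[[0,0,0],[-0.002,0,0],-0.04],[[0,0,0],[-0.001,0,0],-0.04],[[0,0,0],[0,0,0],-0.04]]'
python3 -m jog '[[[0,0,0],[-0.001,0,0],-0.04],[[0,0,0],[0,0,0],-0.04]]'
python3 - <<'E'
from h import *
go(-9,0,82)
E
```

```text
clock: 13.4
eef_pos: [481.8, 192.9, 82.3]
tcp_rot: [-3.142, 0.0, 1.669]
contact_force: [0.2, -0.4, -0.1]
opening: 0.482
grasp_force: 0.2
clock: 13.6
eef_pos: [481.9, 192.0, 82.3]
tcp_rot: [3.141, -0.0, 1.669]
contact_force: [-0.9, 1.1, 0.6]
opening: 0.478
grasp_force: 0.6
at [-12.2   0.5] shift [-0.0032 -0.0005  0.0003] dyaw to A+pi -0.001
```

```bash
for i in 1 2 3; do python3 -m jog '[[[0,0,0],[-0.001,0,0],-0.04],[[0,0,0],[0,0,0],-0.04]]' | egrep 'eef|contact'; done
```

```text
eef_pos: [482.0, 191.0, 82.3]
contact_force: [-1.0, 1.4, 0.2]
eef_pos: [481.7, 190.5, 82.3]
contact_force: [-3.4, 6.0, 0.1]
eef_pos: [481.4, 190.1, 82.3]
contact_force: [-6.1, 10.5, 2.1]
```

Force rose to 12 N about 1 mm short of the nominal home position. I'll back off and look from above.

```bash
python3 -m jog '[[[0,0,0],[0.005,0,0],-0.04],[[0,0,0],[0.025,0,0],-0.04],[[0,0,0],[0,0,-0.04],-0.4],[[0,0,0],[0,0,-0.04],-1],[[0,0,0],[0,0,-0.04],-1],[[0,0,0],[-0.035,0,-0.03],-1],[[0,0,0],[-0.045,0,0],-1],[[0,0,0],[-0.045,0,0],-1],[[0,0,0],[0,0,0],-1],[[0,0,0],[0,0,0],-1]]'
python3 - <<'E'
from h import *
im=shot('wrist','w7');p=load('w7')[1];go(90,0,230)
c=proj('wrist',[np.r_[W(x,y),73] for x,y in((2,-44),(2,44),(118,44),(118,-44))],p);print(c)
x0,y0=c.min(0).astype(int)-20;x0=max(x0-15,0);y0=max(y0,0);print(x0,y0);cc=im[y0:y0+150,x0:x0+200]
cv2.imwrite('pics/w7v.png',cv2.resize(cc,None,fx=4,fy=4,interpolation=cv2.INTER_CUBIC))
E
```

```text
clock: 15.2
eef_pos: [491.7, 93.5, 232.4]
tcp_rot: [3.141, 0.0, 1.666]
contact_force: [0.3, -0.5, -0.3]
opening: 0.001
grasp_force: 0.0
at [85.9  0.6] shift [-0.0041 -0.0006  0.0023] dyaw to A+pi 0.0
[[208.50392084  93.73017459]
 [303.76226638  93.56100993]
 [300.58846808 213.06197647]
 [212.07797902 213.16977355]]
173 73
```

View pics/w7v.png

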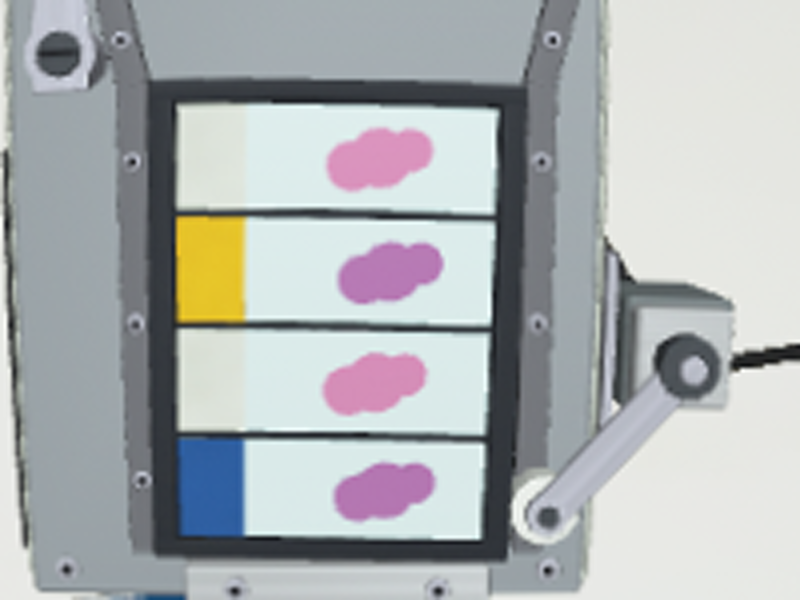

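The arm is held at about 0.85 rad. The carrier, though, is yawed about 0.02 rad: the far front corner at (505,560) is on the stop and the near one at (155,553) is about 1.5 mm short. I'll nudge the near side of the rear face.

```bash
python3 -m jog '[[[0,0,0],[0.034,-0.009,0],-1],[[0,0,0],[0.034,-0.008,0],-1],[[0,0,0],[0.034,-0.008,0],-1],[[0,0,0],[0,0,0.04],-1],[[0,0,0],[0,0,0.04],-1],[[0,0,0],[0,0,0.03],-1],[[0,0,0],[0,0,0.025],-1],[[0,0,0],[0,0,0.013],-1],[[0,0,0],[0,0,0],-1],[[0,0,0],[0,0,0],-1]]'
python3 - <<'E'
from h import *
go(-9,-24,84)
E
```

```text
clock: 16.25
eef_pos: [456.9, 194.2, 84.8]
tcp_rot: [3.141, -0.0, 1.67]
contact_force: [-0.4, -0.1, 1.4]
opening: -0.003
grasp_force: 0.0
at [-16.9 -24.2] shift [-0.0079  0.0002  0.0008] dyaw to A+pi -0.002
```

```bash
python3 -m jog '[[[0,0,0],[-0.003,0,0],-1],[[0,0,0],[-0.002,0,0],-1],[[0,0,0],[-0.001,0,0],-1],[[0,0,0],[0,0,0],-1]]' | egrep 'eef|contact'; for i in 1 2 3; do python3 -m jog '[[[0,0,0],[-0.001,0,0],-1],[[0,0,0],[0,0,0],-1]]' | egrep 'eef|contact'; done
```

```text
eef_pos: [457.8, 188.0, 85.1]
contact_force: [-1.1, 3.0, 2.6]
eef_pos: [457.7, 187.7, 85.1]
contact_force: [-2.6, 8.4, 5.4]
eef_pos: [457.5, 187.4, 85.1]
contact_force: [-6.1, 15.0, 6.8]
eef_pos: [457.1, 187.0, 85.1]
contact_force: [-9.3, 20.1, 8.0]
```

```bash
python3 -c "
from h import *
go(-9,-24,84)"
python3 -m jog '[[[0,0,0],[0.004,0,0],-1],[[0,0,0],[0.01,0,0],-1],[[0,0,0],[0,0,-0.04],-1],[[0,0,0],[0,0,-0.04],-1],[[0,0,0],[0,0,-0.04],-1],[[0,0,0],[-0.038,0.008,-0.027],-1],[[0,0,0],[-0.036,0.008,0],-1],[[0,0,0],[-0.036,0.008,0],-1],[[0,0,0],[0,0,0],-1],[[0,0,0],[0,0,0],-1]]' | egrep 'clock|eef'
python3 - <<'E'
from h import *
im=shot('wrist','w8')
for n in('w7','w8'):
    im,p=load(n);g=cv2.cvtColor(im,cv2.COLOR_BGR2GRAY).astype(float)
    def edge(x,y,dx,dy,z,sg,L=7):  # subpixel strongest edge along scanner direction
        t=np.arange(-L,L,.2);X=np.array([np.r_[W(x+dx*k,y+dy*k),z] for k in t]);uv=proj('wrist',X,p).astype(np.float32)
        v=cv2.remap(g.astype(np.float32),uv[None,:,0],uv[None,:,1],cv2.INTER_LINEAR)[0];d=np.gradient(cv2.GaussianBlur(v[None],(9,1),1.2)[0])*sg
        return t[d.argmax()].round(1)
    ys=[-38,-34,-30,-25,-20,-10,0,10,20,30,35,40]
    print(n,'rear dx',[edge(2,y,1,0,73,-1) for y in ys])
    print('  front dx',[edge(118,y,1,0,73,1) for y in ys])
    xs=[10,25,40,55,70,80];print('  near dy',[edge(x,-44,0,1,73,-1,4) for x in xs],'far',[edge(x,44,0,1,73,1,4) for x in xs])
    print('  stop back/top',[edge(118,y,1,0,75,1) for y in(-30,0,30)])
c=im[70:225,165:370]
cv2.imwrite('pics/w8v.png',cv2.resize(c,None,fx=3.85,fy=3.85,interpolation=cv2.INTER_CUBIC))
E
```

```text
at [ -9.6 -24.6] shift [-0.0006  0.0006  0.0011] dyaw to A+pi 0.002
clock: 18.25
eef_pos: [490.8, 90.9, 231.2]
w7 rear dx [np.float64(-1.0), np.float64(-0.8), np.float64(-0.8), np.float64(-0.8), np.float64(-1.4), np.float64(-0.4), np.float64(-0.2), np.float64(-0.2), np.float64(-0.4), np.float64(-0.4), np.float64(0.2), np.float64(0.2)]
  front dx [np.float64(-1.8), np.float64(-0.8), np.float64(-0.8), np.float64(-0.8), np.float64(-0.8), np.float64(-0.8), np.float64(-0.6), np.float64(0.2), np.float64(0.2), np.float64(0.4), np.float64(0.4), np.float64(0.2)]
  near dy [np.float64(0.8), np.float64(0.6), np.float64(0.2), np.float64(0.0), np.float64(-0.4), np.float64(0.0)] far [np.float64(0.8), np.float64(1.0), np.float64(0.2), np.float64(0.6), np.float64(0.0), np.float64(0.4)]
  stop back/top [np.float64(-1.4), np.float64(-1.2), np.float64(-0.4)]
w8 rear dx [np.float64(-0.2), np.float64(-0.2), np.float64(0.0), np.float64(0.0), np.float64(0.0), np.float64(-0.6), np.float64(-0.6), np.float64(0.2), np.float64(0.2), np.float64(0.0), np.float64(0.6), np.float64(0.6)]
  front dx [np.float64(-0.8), np.float64(-0.6), np.float64(-0.6), np.float64(0.2), np.float64(0.2), np.float64(0.2), np.float64(0.0), np.float64(0.2), np.float64(0.2), np.float64(0.2), np.float64(0.2), np.float64(0.0)]
  near dy [np.float64(-0.2), np.float64(-0.4), np.float64(-0.6), np.float64(-1.0), np.float64(-0.4), np.float64(-0.8)] far [np.float64(0.2), np.float64(0.4), np.float64(-0.2), np.float64(0.0), np.float64(0.4), np.float64(0.0)]
  stop back/top [np.float64(-1.4), np.float64(-0.6), np.float64(-0.4)]
```

View pics/w8v.png

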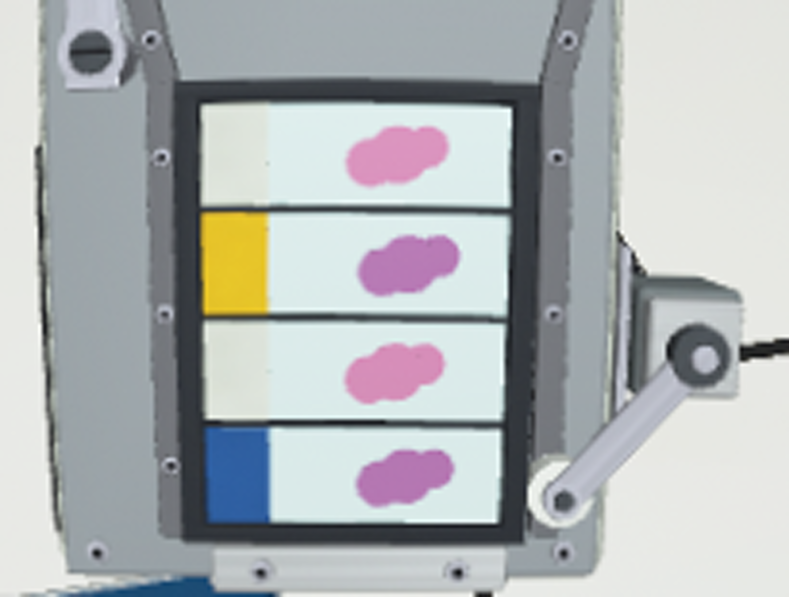

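The carrier is now square and home: the front edge lies on the stop line to within about 0.5 mm all across, and the roller at (560,500) is held tripped. Next is the clip.

Run:
```python
from h import *
go(-39,-63.5,150)
```

```text
at [88.6 -0.6] shift [ 0.1276 -0.0629  0.0812] dyaw to A+pi 0.0
```

```bash
python3 -m jog '[[[0,0,0.014],[0.032,-0.016,0],-0.55],[[0,0,0],[0.032,-0.016,0],-0.55],[[0,0,0],[0.032,-0.016,0],-0.55],[[0,0,0],[0.0317,-0.015,0],-0.55],[[0,0,0],[0,0,0.04],-0.55],[[0,0,0],[0,0,0.04],-0.55],[[0,0,0],[0,0,0],-0.55],[[0,0,0],[0,0,0],-0.55]]'
python3 - <<'E'
from h import *
go(-39,-63.5,102)
im=shot('wrist','w9')
p=load('w9')[1];print(proj('wrist',np.r_[W(-39.4,-63.4),95],p),proj('wrist',np.r_[W(-6,-64),76],p))
# dark pin blob between pads
g=cv2.cvtColor(im,cv2.COLOR_BGR2GRAY);c=proj('wrist',np.r_[W(-39.4,-63.4),95],p)[0].astype(int)
m=(g[c[1]-12:c[1]+12,c[0]-14:c[0]+14]<60).astype(np.uint8);n,l,st,ce=cv2.connectedComponentsWithStats(m);print(st[1:],(ce[1:]+c-[14,12]).round(1))
E
```

```text
clock: 19.1
eef_pos: [416.2, 213.6, 151.4]
tcp_rot: [-3.14, 0.001, 1.656]
contact_force: [0.2, 0.4, -0.0]
opening: 0.221
grasp_force: 0.0
at [-40.1 -62.8] shift [-0.0011 -0.0006  0.0494] dyaw to A+pi 0.012
[[256.20385589 222.07161323]] [[256.06213361 255.33424736]]
[[  7   0  16  20 268]] [[256.4 219.2]]
```

```bash
python3 -m jog '[[[0,0,0],[-0.001,0,0.02],-0.55],[[0,0,0],[0,0,0.02],-0.55],[[0,0,0],[0,0,0.009],-0.55],[[0,0,0],[0,0,0],-0.55]]' | egrep 'eef|contact'
python3 -m jog '[[[0,0,0.13],[-0.0003,0.0043,0],-0.55],[[0,0,0.13],[-0.0003,0.0043,0],-0.55],[[0,0,0.13],[-0.0003,0.0043,0],-0.55],[[0,0,0.13],[-0.0003,0.0043,0],-0.55],[[0,0,0.13],[-0.0003,0.0043,0],-0.55],[[0,0,0.13],[-0.0003,0.0043,0],-0.55],[[0,0,0.13],[-0.0003,0.0043,0],-0.55],[[0,0,0.13],[-0.0003,0.0043,0],-0.55],[[0,0,0.13],[-0.0003,0.0043,0],-0.55],[[0,0,0],[0,0,0],-0.55]]'
cat >> h.py <<'E'
def arc():
    s=r.sense();P=S(s['eef_pos'])[0];d=P-[-6,-64];print(P.round(1),'rad',np.hypot(*d).round(1),'th',np.arctan2(-d[0],d[1]).round(3),'tool',(s['tcp_rot'][2]-A-np.pi/2).round(3),'z',s['eef_pos'][2].round(1),'F scanner',S(np.r_[s['contact_force'][:2]+O,0][None])[0].round(1))
E
python3 -c "
from h import *
arc()"
```

```text
eef_pos: [417.2, 212.2, 102.7]
contact_force: [-0.4, -0.1, 0.1]
clock: 20.55
eef_pos: [450.1, 194.5, 103.8]
tcp_rot: [3.141, -0.002, 0.482]
contact_force: [0.3, -0.1, 0.2]
opening: 0.23
grasp_force: 0.0
[-17.8 -30.9] rad 35.1 th 0.342 tool 0.385 z 103.8 F scanner [0.1 0.3]
```

```bash
python3 -m jog '[[[0,0,0.13],[-0.001,0.0043,0],-0.55],[[0,0,0.13],[-0.001,0.0043,0],-0.55],[[0,0,0.12],[-0.0005,0.004,0],-0.55],[[0,0,0],[0,0,0],-0.55]]' | egrep 'contact'
python3 -c "
from h import *
arc()"
python3 -m jog '[[[0,0,0],[0,0.002,0],-0.55],[[0,0,0],[0,0,0],-0.55]]' | egrep 'contact'
python3 -c "
from h import *
arc()"
```

```text
contact_force: [0.3, 0.3, -0.2]
[ -5.  -30.5] rad 33.5 th -0.03 tool 0.009 z 103.3 F scanner [-0.2  0.3]
contact_force: [0.5, 0.4, -0.0]
[ -3.1 -30.9] rad 33.2 th -0.089 tool 0.012 z 102.7 F scanner [-0.3  0.6]
```

```bash
for i in 1 2 3; do python3 -m jog '[[[0,0,0],[0,0.001,0],-0.55],[[0,0,0],[0,0,0],-0.55]]' | egrep 'zz'; python3 -c "
from h import *
arc()"; done
```

```text
[ -2.  -31.2] rad 33.1 th -0.121 tool 0.009 z 102.3 F scanner [0.5 0. ]
[ -1.5 -31.1] rad 33.2 th -0.135 tool 0.008 z 102.3 F scanner [-6.6 -0.3]
[ -1.2 -31.1] rad 33.3 th -0.145 tool 0.007 z 102.4 F scanner [-10.4  -1.7]
```

The clip is on its hard stop at about 10 N. I'll centre the fingers, lift and check.

```bash
python3 -m jog '[[[0,0,0],[0,-0.003,0],-0.55],[[0,0,0],[0,-0.003,0],-0.55],[[0,0,0],[0,0,0],-0.55],[[0,0,0],[0,0,-0.03],-0.55],[[0,0,0],[0,0,-0.04],-0.55],[[0,0,0],[0,0,-0.05],-0.55],[[0,0,0],[-0.045,0,-0.04],-0.55],[[0,0,0],[-0.045,0,-0.03],-0.55],[[0,0,0],[0,0,0],-0.55],[[0,0,0],[0,0,0],-0.55]]' | egrep 'clock|eef'
python3 - <<'E'
from h import *
im=shot('wrist','w10');p=load('w10')[1]
print(proj('wrist',[np.r_[W(-6,-31),95],np.r_[W(-6,-64),76],np.r_[W(2,44),73],np.r_[W(2,-44),73],np.r_[W(118,44),73],np.r_[W(118,-44),73]],p)*1.5625)
cv2.imwrite('pics/w10v.png',cv2.resize(im,(800,600),interpolation=cv2.INTER_CUBIC))
E
```

```text
clock: 22.75
eef_pos: [372.4, 174.4, 284.1]
[[400.55155078 158.11741789]
 [400.21883371 206.21290719]
 [413.01703454  56.32015221]
 [411.90906653 177.84588344]
 [571.47807354  67.9611812 ]
 [570.02250195 184.56432198]]
```

View pics/w10v.png

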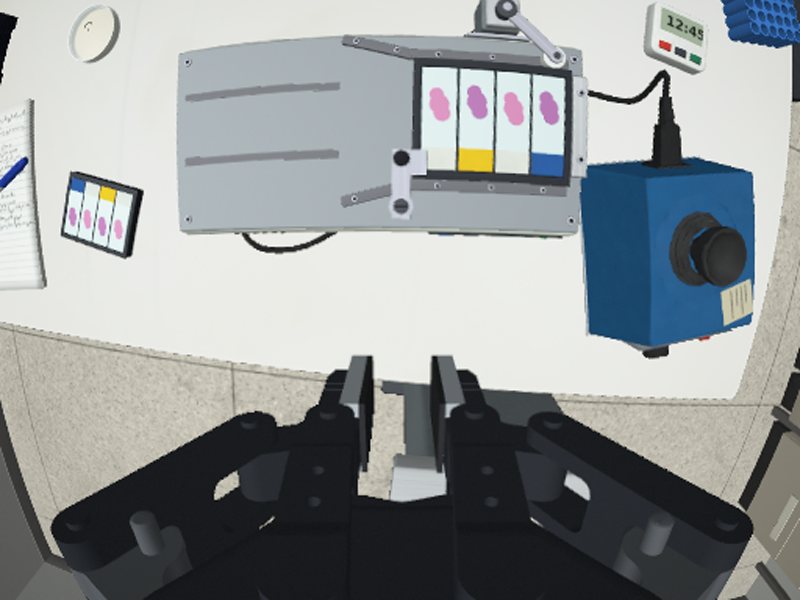

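The pin at (401,158) matches the home prediction. The carrier corners match home within a pixel or two, the roller arm is held tripped and nothing else has moved.

```bash
python3 -c "
from rig import r
print(r.sign_off())"
```

```text
the job is handed in; nothing more can be done
None
```

The job is handed in at about 23 s of the 67 s allowed. I tripped the switch by hand to an estimated 0.88 rad and it sprang back. The carrier is flat, fully home on the end stop and holding the arm tripped. The clip is back on the carrier's rear edge, and the last picture showed nothing else moved.

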